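# Squeeze-test three cushion pads and slide the soft one off onto the reject shelf

### The arm

A 6-joint arm with a two-finger parallel gripper is mounted at the origin on the work surface. World frame = base frame: x ahead of the robot, y to its left, z up, the work surface at z = 0. Lengths are in m, angles in rad, forces in N, time in s.
With the tool pointing down it reaches from about 0.425 to 0.95 m from the base axis. Payload 3.5 kg.
Tool frame: the origin (TCP) lies between the finger pads; the fingertips stand 19 mm ahead of it and the grasp point (between the pads) is the TCP (ctrl.nose_length is the distance from the TCP to the fingertips, in m); z points along the fingers, y is the line along which they close (so a half turn about z gives the same grasp; the last joint's range is limited). The gripper opens to 85 mm and grips with 20 to 120 N. Pads are 22 mm wide; open, the fingers measure 114 mm over their backs; the gripper's body (76 mm by 85 mm) begins 54 mm behind the grasp point. The pads swing forward as they close: fully open they stand 13 mm farther back than shut.
Start: joints at [0.952, 0.286, 1.577, -0, 1.279, -0.15], TCP at [0.305, 0.602, 0.214] pointing down, gripper open.
Joint ranges: [-2.77, 2.77], [-0.9, 2.22], [0.21, 2.48], [-1.53, 4.67], [0.24, 2.81], [-2.84, 2.84]. Speed limits (rad/s): [2.79, 2.79, 3.14, 3.14, 3.14, 3.14].

### API

Orientations are given as a unit quaternion [x, y, z, w].
In Python, from plant import ctrl gives the robot as it stands.
- The arm moves only by the tool apply_moves, never from a script. Its argument "series" is a list of rows, each a list of 6 numbers: the shift along the world's x, y, z scaled (see below), then the turn, a rotation vector about the world's x, y, z scaled (see below). A call has 1 to 20 rows; each row is the pose to reach, as a shift and turn from the pose commanded when the call began; what a row does not reach only later rows make up. The controller multiplies each number of a shift by 0.8 m and each number of a turn by 45 degrees. A row lasts 1/8 s, in which the tool goes at most 62.5 mm and 10.7 degrees, less where a joint would pass 70% of its speed; a pose out of reach is approached as far as the arm can. A call with a number of a shift or a turn outside -1 to 1 is refused whole. A call with a gripper value outside its range is refused whole. "jaw" is the opening, from 0 (shut) to 1 (fully open), set as the call begins (left out, the last holds). The fingers move at their own pace and stop on an object; "squeeze" is the grip in N (left out, the last holds). Time passes only in rows, so rows that repeat a pose let the fingers close. It gives the time, the measured TCP pose, the force, the opening and the grip force at its end, in the units of the state.
- ctrl.get_state(): the state, without advancing time (a new reading comes with each control period).
- ctrl.read_camera(name): name is "side" or "top"; returns the picture (420x560x3 uint8, red, green, blue); there is no depth.
- ctrl.get_calibration(name): a dict with "fx", "fy", "cx", "cy" (pixels), "dist_coeffs" ([k1, k2, p1, p2, k3] as OpenCV has them; the pictures are not rectified), "xyz" and "orientation" of the camera in the world. Camera axes: x right, y up, looking along -z (the intrinsics and any distortion apply to the point x, -y, -z); pixel columns grow to the right and rows downward; lengths in m; the calibration is good to about 2 mm. A picture is of the moment at which its call begins. get_calibration takes no time and is no camera call.
- ctrl.sign_off(): hands the job in; it is judged then, once.
Trained networks look in the newest picture that a camera, given by its name, has taken for a name from the list of things; names that differ only in an ending like _2 or _b are one class to them, and where a whole thing is asked for, a point or a joint stands for the part that bears it (a point fixed in the world has none). Each returns a list of dicts, best first, with "p" (0 to 1); they miss things now and then, are a little off and sometimes report something else, mostly with a low value. They report only what shows in the picture. A call takes as long as a camera call. They do not tell look-alikes from the thing itself.
- ctrl.boxes_of(thing, camera): "xy" ([column, row] as shares, 0 to 1, of the picture: columns of its width, rows of its height, amid what is visible of it).
- ctrl.silhouettes(thing, camera): "pixels" (420x560 bool, what is visible of it) and "xy" ([column, row] as shares, 0 to 1, of the picture: columns of its width, rows of its height, amid what is visible of it).
The state is a dict: "time": time; "qpos": joint angles; "dq": joint speeds; "joint_efforts": joint torques, N m; "eef_pos": TCP position; "tcp_rot": TCP orientation; "contact_force": force on the tool from outside, world axes, zero at the start; "wrist_torque": the same for the moment, N m; "opening": opening from 0.0 (shut) to 1.0 (fully open); "finger_force": force on a finger pad.
Only numpy, scipy, OpenCV 4.12 (cv2) and the standard library are available. Lean on these libraries where they do the work, as an engineer would, in place of code of your own. Each camera call takes 0.05 s, during which the arm holds its last target. There are 200 camera calls.

### The job

Squeeze-test the three gold-faced cushion pads lying on the cartons, one after another from your left to your right: press each one's top plate down about 12 mm, without bottoming it, and let it spring back. One pad resists much less than the other two: after testing all three, slide that soft pad, without lifting it, off its carton until it lies wholly on the steel reject shelf behind. Leave the firm pads, all the cartons and everything else on the table where they are.

Things in the scene. Friction and masses are not known exactly. Their poses are not given: they have to be found in the camera images.
- pad_a: one of three look-alike cushion pads, each flat on a carton (which on which varies): 80 (own x) x 100 (y) x 46 mm high: 10 mm gold base plate, 22 mm grey foam, 14 mm gold top plate that sinks straight down when pressed and springs back. 12 mm down takes about 10 N on a firm pad, 3.5 N on the one soft pad. Origin: centre of underside; x nearly along the shelf's x. Firm pads about 0.17 kg, soft about 0.10
- pad_a_top (a joint): how far the top plate of pad_a is pressed down, in m: 0 free, 0.018 bottomed
- carton_a: closed white carton 90 mm (own x) by 110 mm (own y) by 50 mm high, 0.8 kg, loose, a pad on its top. Origin: centre of its underside. The three stand in a row along the near side of the reject shelf, 145 mm apart (some 35 mm clear between them), square to it within a few degrees, 2 to 12 mm short of it
- pad_b: one of three look-alike cushion pads, each flat on a carton (which on which varies): 80 (own x) x 100 (y) x 46 mm high: 10 mm gold base plate, 22 mm grey foam, 14 mm gold top plate that sinks straight down when pressed and springs back. 12 mm down takes about 10 N on a firm pad, 3.5 N on the one soft pad. Origin: centre of underside; x nearly along the shelf's x. Firm pads about 0.17 kg, soft about 0.10
- pad_b_top (a joint): how far the top plate of pad_b is pressed down, in m: 0 free, 0.018 bottomed
- carton_b: closed white carton 90 mm (own x) by 110 mm (own y) by 50 mm high, 0.8 kg, loose, a pad on its top. Origin: centre of its underside. The three stand in a row along the near side of the reject shelf, 145 mm apart (some 35 mm clear between them), square to it within a few degrees, 2 to 12 mm short of it
- pad_c: one of three look-alike cushion pads, each flat on a carton (which on which varies): 80 (own x) x 100 (y) x 46 mm high: 10 mm gold base plate, 22 mm grey foam, 14 mm gold top plate that sinks straight down when pressed and springs back. 12 mm down takes about 10 N on a firm pad, 3.5 N on the one soft pad. Origin: centre of underside; x nearly along the shelf's x. Firm pads about 0.17 kg, soft about 0.10
- pad_c_top (a joint): how far the top plate of pad_c is pressed down, in m: 0 free, 0.018 bottomed
- carton_c: closed white carton 90 mm (own x) by 110 mm (own y) by 50 mm high, 0.8 kg, loose, a pad on its top. Origin: centre of its underside. The three stand in a row along the near side of the reject shelf, 145 mm apart (some 35 mm clear between them), square to it within a few degrees, 2 to 12 mm short of it
- reject_shelf: low steel shelf fixed behind the row of cartons: flat top 130 mm deep (own x) by 560 mm long (own y), 47 mm above the table, 3 mm lower than the carton tops. A lip stands 18 mm above the top along its far edge (inner face at own x = +65 mm); other edges open. Origin: centre of its underside; x away from the robot, y to its left; carton centres at own x near -117 mm
- stick_0: bystander: gold stick pack 110 x 22 x 8 mm lying across the left end of the reject shelf; origin centre of its underside
- stick_1: bystander: gold stick pack 110 x 22 x 8 mm lying on the table, front right; origin centre of its underside
- bottle: bystander: white bottle, diameter 66 mm, 170 mm tall, to the left; origin centre of its underside
- small_carton: bystander: white carton 120 x 70 x 45 mm, to the right; origin centre of its underside
- tape_roll: bystander: clear tape roll, diameter 100 mm, 48 mm high, lying flat, to the right; origin centre of its underside
Things that resemble listed ones, but are neither listed nor needed, are in the scene too. What is shaped like the pad_a but green or purple is not meant. What is shaped like the pad_b but pink is not meant.

How it is judged:
By the outcome, as a careful person would: the job done as asked, in the order asked, and still so for the second after the job is handed in, with the robot touching nothing.
It also fails if it takes over 64 s, if anything falls off the work surface, if the arm or the gripper's body presses on something with over 40 N, if the wrist force passes 120 N, or if a joint passes its speed limit or range.

## Working session

There is one attempt and no reset: what is moved stays moved. The work goes in short steps, Python scripts to look and compute and a tool call to move; the robot and the scene stay as the last step left them, time stands still between calls to the robot, and variables do not carry over. Pictures are saved under pics/ and viewed, at most 10 in all, crops included, and the job is handed in when it is done.

Besides the shell and the picture viewer there is one more tool, called after "Emit:" in YAML: its name, and indented under it one key for each argument. apply_moves: Moves the arm, as the interface text tells. Shifts and turns lie within -1 to 1; 1 stands for 0.8 m of shift or 45 degrees of turn. Its arguments: {"type":"object","properties":{"series":{"type":"array"},"jaw":{"type":"number"},"squeeze":{"type":"number"}},"required":["series"]}

```bash
mkdir -p pics; ls
cat > h.py <<'E'
import numpy as np, cv2
from scipy.spatial.transform import Rotation as R
from plant import ctrl
def cam(n):
    c=ctrl.get_calibration(n); K=np.array([[c['fx'],0,c['cx']],[0,c['fy'],c['cy']],[0,0,1.]])
    return K,np.array(c['dist_coeffs'],float),np.array(c['xyz']),R.from_quat(c['orientation']).as_matrix()
def to_plane(n,px,z):
    K,d,t,M=cam(n); u=cv2.undistortPoints(np.array(px,float).reshape(-1,1,2),K,d)[:,0]
    r=np.c_[u[:,0],-u[:,1],-np.ones(len(u))]@M.T
    return t+r*((z-t[2])/r[:,2])[:,None]
def proj(n,P):
    K,d,t,M=cam(n); q=(np.array(P,float)-t)@M; q=q*[1,-1,-1]
    return cv2.projectPoints(q,np.zeros(3),np.zeros(3),K,d)[0][:,0]
def snap(n,f):
    im=ctrl.read_camera(n); cv2.imwrite('pics/'+f,im[:,:,::-1]); return im
E
python3 - <<'E'
from h import *
for n in('top','side'):
    im=snap(n,n+'0.png'); c=ctrl.get_calibration(n); print(n,c['xyz'],c['orientation'],c['fx'])
    for t in('pad_a','carton_a','reject_shelf'):
        for o in ctrl.boxes_of(t,n): print(t,round(o['p'],2),(np.array(o['xy'])*[560,420]).round(0))
print(ctrl.get_state())
E
```

```text
pics
top [0.27930506 0.01332677 1.61712975] [-0.03901246  0.05024805  0.71348863 -0.69777298] 535.4402020506939
pad_a 0.93 [266. 247.]
pad_a 0.79 [257. 202.]
pad_a 0.79 [327. 259.]
pad_a 0.75 [305. 197.]
pad_a 0.67 [198. 216.]
pad_a 0.6 [353. 193.]
pad_a 0.57 [257. 199.]
carton_a 0.72 [314. 210.]
carton_a 0.7 [254. 214.]
carton_a 0.7 [335. 209.]
reject_shelf 0.93 [303. 156.]
side [ 0.0014642  -1.02837095  0.84107014] [ 0.46279223 -0.10325756 -0.18165391  0.86148888] 540.7670774387466
pad_a 0.92 [330. 267.]
pad_a 0.75 [301. 227.]
pad_a 0.72 [233. 237.]
pad_a 0.67 [241. 194.]
pad_a 0.66 [246. 282.]
carton_a 0.82 [327. 290.]
carton_a 0.73 [292. 255.]
carton_a 0.57 [269. 226.]
reject_shelf 0.88 [369. 250.]
reject_shelf 0.29 [268. 224.]
{'time': 0.4, 'qpos': array([ 9.52029895e-01,  2.86461144e-01,  1.57690475e+00, -1.19165669e-05,
        1.27857253e+00, -1.50014491e-01]), 'dq': array([ 8.38092108e-04, -7.85243140e-05, -4.96481017e-03, -9.11881771e-04,
       -2.29259357e-04, -1.04969853e-04]), 'joint_efforts': array([-3.32320633e-04, -4.05285537e+01, -2.92354220e+01, -7.85126826e-05,
        2.00569753e-03, -2.30400411e-05]), 'eef_pos': array([0.30487165, 0.6021125 , 0.2140063 ]), 'tcp_rot': array([ 2.32234388e-01,  9.72659837e-01, -1.62411049e-04, -5.95428111e-05]), 'contact_force': array([ 0.52893136, -0.00895618, -1.25006011]), 'wrist_torque': array([ 0.01742294, -0.00313766, -0.03206723]), 'finger_force': 0.0, 'opening': 0.9974813582715224}
```

View pics/top0.png

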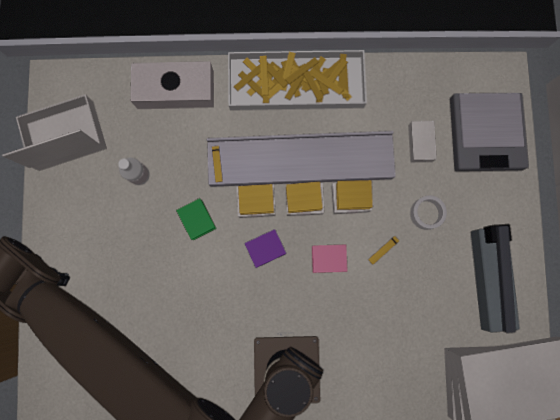

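View pics/side0.png

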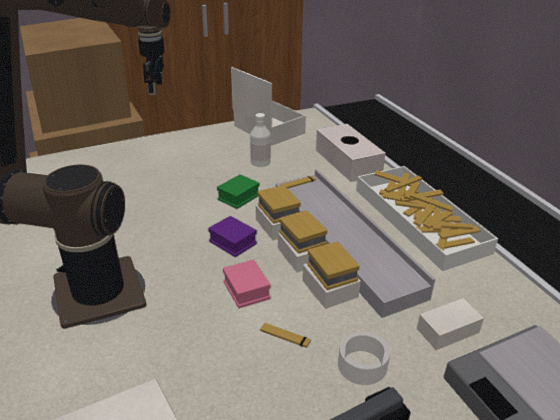

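The top view shows three gold pads on white cartons at about (257,199), (305,197) and (353,194). The green (196,219), purple (265,248) and pink (330,258) look-alikes lie on the table and are not meant. I'll measure the gold ones and confirm them in one enlarged crop.

Run:
```python
from h import *
im=cv2.imread('pics/top0.png'); hsv=cv2.cvtColor(im,cv2.COLOR_BGR2HSV)
m=cv2.inRange(hsv,(15,120,90),(35,255,255)); 
cs,_=cv2.findContours(m,cv2.RETR_EXTERNAL,cv2.CHAIN_APPROX_NONE)
for c in cs:
    if cv2.contourArea(c)<120: continue
    x,y=c[:,0].mean(0)
    if y<120: continue
    P=to_plane('top',c[:,0],0.096 if cv2.contourArea(c)>500 else .05)[:,:2]
    r=cv2.minAreaRect((P*1000).astype(np.float32)); print((x,y),[np.round(q,1) for q in r])
# shelf
ob=ctrl.silhouettes('reject_shelf','top')[0]; mm=ob['pixels'].astype(np.uint8)
c=max(cv2.findContours(mm,0,1)[0],key=cv2.contourArea); P=to_plane('top',c[:,0],.05)[:,:2]*1000
r=cv2.minAreaRect(P.astype(np.float32)); print('shelf',r,cv2.boxPoints(r))
t=cv2.imread('pics/top0.png')[120:230,190:410]; s=cv2.resize(t,None,fx=3.6,fy=3.6,interpolation=3); cv2.imwrite('pics/crop0.png',s)
```

```text
(np.float64(381.92727272727274), np.float64(251.21818181818182)) [array([ 337.6, -285.2]), array([19.3, 90.5]), np.float64(39.9)]
(np.float64(255.6638655462185), np.float64(198.8403361344538)) [array([494.2,  79.9]), array([83. , 96.5]), np.float64(2.0)]
(np.float64(303.70940170940173), np.float64(196.73504273504273)) [array([497.6, -58.2]), array([83. , 97.5]), np.float64(3.9)]
(np.float64(353.675), np.float64(194.20833333333334)) [array([ 502.6, -203.5]), array([99.3, 81.6]), np.float64(88.8)]
(np.float64(216.8985507246377), np.float64(165.7826086956522)) [array([602.3, 195.4]), array([92.9, 19. ]), np.float64(5.5)]
shelf ((621.9595947265625, -55.299102783203125), (154.72706604003906, 563.55859375), 1.1526951789855957) [[ 538.9432   224.86687]
 [ 550.2802  -338.5777 ]
 [ 704.976   -335.4651 ]
 [ 693.639    227.97949]]
```

View pics/crop0.png

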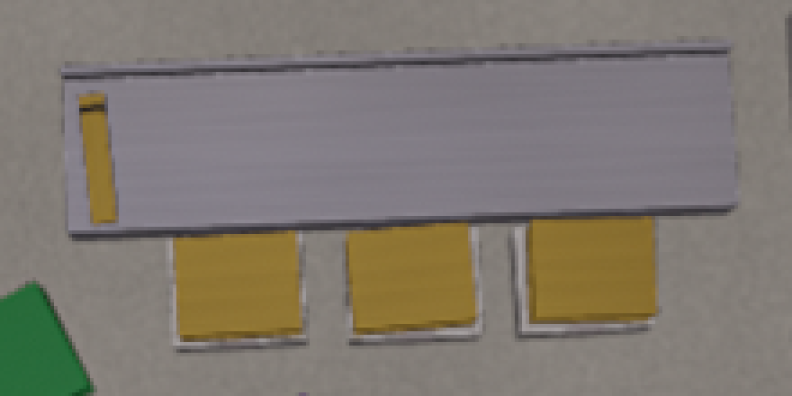

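The crop confirms the three gold pads, each on a white carton, at crop positions (238,285), (412,278) and (592,270). From left to right they are P1 at about (0.494, 0.080), P2 at (0.498, -0.058) and P3 at (0.503, -0.203). I'm moving above P1 with the jaw shut.

Emit:
apply_moves:
  series:
    - [0.236, -0.652, -0.05, 0, 0, 0.63]
    - [0.236, -0.652, -0.05, 0, 0, 0.63]
    - [0.236, -0.652, -0.05, 0, 0, 0.63]
    - [0.236, -0.652, -0.05, 0, 0, 0.63]
    - [0.236, -0.652, -0.05, 0, 0, 0.63]
    - [0.236, -0.652, -0.05, 0, 0, 0.63]
    - [0.236, -0.652, -0.05, 0, 0, 0.63]
    - [0.236, -0.652, -0.05, 0, 0, 0.63]
    - [0.236, -0.652, -0.05, 0, 0, 0.63]
    - [0.236, -0.652, -0.05, 0, 0, 0.63]
    - [0.236, -0.652, -0.05, 0, 0, 0.63]
    - [0.236, -0.652, -0.1, 0, 0, 0.63]
    - [0.236, -0.652, -0.1, 0, 0, 0.63]
    - [0.236, -0.652, -0.1, 0, 0, 0.63]
  jaw: 0

```text
time: 2.2
eef_pos: [0.4939, 0.0817, 0.1352]
tcp_rot: [-0.014, 1.0, 0.0, 0.0]
contact_force: [0.5, -0.7, 0.2]
opening: -0.002
finger_force: 0.0
```

Run:
```python
from h import *
s=ctrl.get_state(); print(s['time'],s['eef_pos'],s['tcp_rot'],s['contact_force'],s['opening'],ctrl.nose_length); print(s['qpos'])
snap('top','top1.png');s=snap('side','side1.png')
cv2.imwrite('pics/c1.png',cv2.resize(s[150:320,180:400,::-1],None,fx=3.5,fy=3.5))
```

```text
2.2 [0.49389699 0.08168353 0.13517257] [-1.39718346e-02  9.99902296e-01  2.54608377e-05  4.30638115e-04] [ 0.47175122 -0.71182315  0.22084837] -0.0024354396038281535 0.019
[-3.90962582e-02 -1.97738004e-02  2.06856492e+00  1.08769076e-04
  1.09194417e+00 -1.63788724e+00]
```

View pics/c1.png

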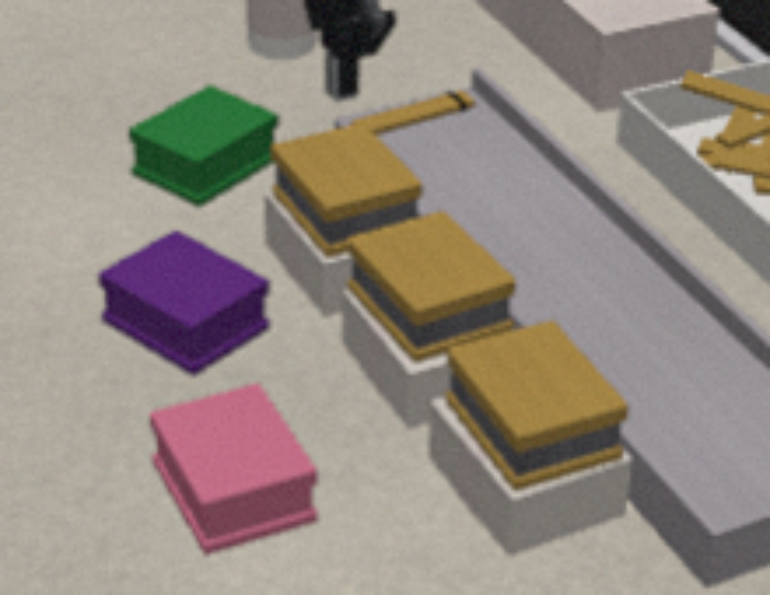

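The side crop shows the shut fingertips at crop (340,90). That looks farther left than pad 1's centre at (345,170), so I'll check it by projection.

Run:
```python
from h import *
p=proj('side',[[.494,.082,.116],[.494,.080,.096],[.498,-.058,.096],[.503,-.203,.096]]); print(p,(p-[180,150])*3.5)
print(proj('top',[[.494,.082,.116],[.494,.080,.096]]))
# pads from side camera via pixel of top-plate centre
px=np.array([[346,172],[430,262],[537,382]])/3.5+[180,150]
print(to_plane('side',px,.096))
print(to_plane('side',np.array([[340,93]])/3.5+[180,150],.116))
```

```text
[[276.72498903 189.09433318]
 [276.98928008 195.9827238 ]
 [301.27649065 222.86970815]
 [331.49274053 255.90843369]] [[338.53746162 136.83016612]
 [339.46248029 160.93953329]
 [424.46771727 255.04397854]
 [530.22459186 370.67951793]]
[[254.49798432 197.99063364]
 [255.53019575 198.95698426]]
[[ 0.49213644  0.06367934  0.096     ]
 [ 0.49779511 -0.06720564  0.096     ]
 [ 0.50135622 -0.21505339  0.096     ]]
[[0.52175737 0.14231411 0.116     ]]
```

View pics/top1.png

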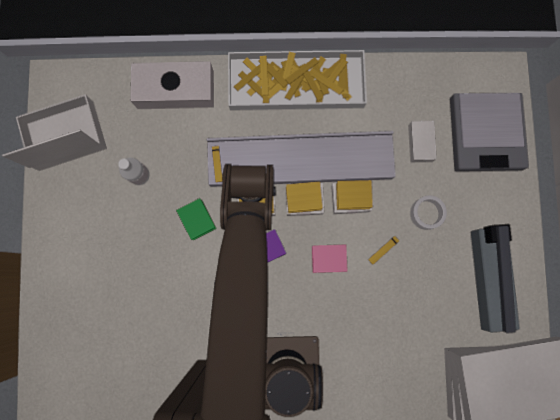

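Run:
```python
from h import *
print(ctrl.get_calibration('side'),ctrl.get_calibration('top'))
print('start tip',proj('side',[[.305,.602,.208]]), 'base',proj('side',[[0,0,0]]),proj('top',[[0,0,0]]))
print('wrist top',proj('top',[[.494,.082,.25],[.494,.082,.35]]))
im=cv2.imread('pics/side1.png'); hsv=cv2.cvtColor(im,cv2.COLOR_BGR2HSV)
m=cv2.inRange(hsv,(15,120,120),(35,255,255)); n,l,s,c=cv2.connectedComponentsWithStats(m)
for i in range(1,n):
    if s[i,4]>150: print(s[i],c[i],to_plane('side',[c[i]],.094))
# marker points: shelf right end corners etc.
print('shelf corners',proj('side',[[.55,-.338,.047],[.68,-.335,.065],[.539,.225,.047]]),proj('top',[[.55,-.338,.047],[.68,-.335,.065],[.539,.225,.047]]))
q=np.array([[250,0],[0,0]])
big=im[90:220,230:330]; cv2.imwrite('pics/c2.png',cv2.resize(big,None,fx=4.5,fy=4.5,interpolation=cv2.INTER_CUBIC))
```

```text
{'fx': 540.7670774387466, 'fy': 540.7670774387466, 'cx': 281.01419719108543, 'cy': 213.26588365249555, 'dist_coeffs': array([-0.13339992,  0.        ,  0.        ,  0.        ,  0.        ]), 'xyz': array([ 0.0014642 , -1.02837095,  0.84107014]), 'orientation': array([ 0.46279223, -0.10325756, -0.18165391,  0.86148888])} {'fx': 535.4402020506939, 'fy': 535.4402020506939, 'cx': 288.18360634456786, 'cy': 205.80580889750507, 'dist_coeffs': array([-0.05545338,  0.        ,  0.        ,  0.        ,  0.        ]), 'xyz': array([0.27930506, 0.01332677, 1.61712975]), 'orientation': array([-0.03901246,  0.05024805,  0.71348863, -0.69777298])}
start tip [[156.39958619  99.18676576]] base [[ 97.69827689 291.1331585 ]] [[286.96946444 368.99051116]]
wrist top [[252.01062583 190.69179534]
 [249.81950391 184.26048701]]
[ 375  170  105   80 2312] [426.58737024 209.37110727] [[ 0.82326427 -0.1283623   0.094     ]]
[258 177  53  33 694] [280.94524496 194.79682997] [[0.50736646 0.08433673 0.094     ]]
[275 211  52  28 750] [302.212 224.252] [[ 0.4988225  -0.06166709  0.094     ]]
[ 280  230   79   45 1023] [330.5483871 257.1143695] [[ 0.5002917  -0.20381174  0.094     ]]
[261 323  42  20 304] [281.69078947 332.86184211] [[ 0.30467552 -0.37202932  0.094     ]]
shelf corners [[379.20678971 303.91404206]
 [428.57310256 280.57690866]
 [270.98198672 183.18668706]] [[395.92512272 179.77721609]
 [394.02575301 135.91287752]
 [207.18540201 187.26318393]]
```

View pics/c2.png

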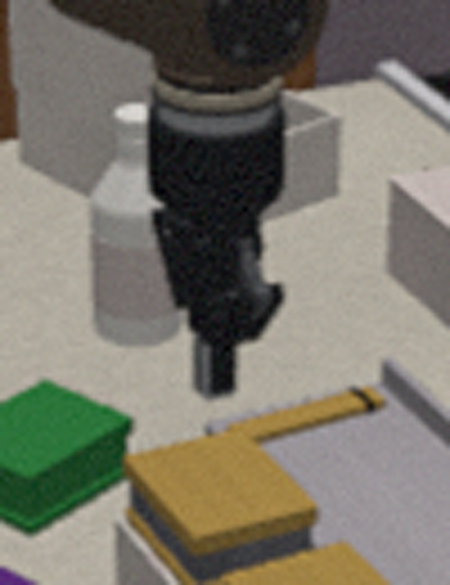

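The scene is consistent between the two cameras, but the fingertips appear about 11 px higher than predicted. I'll find the contact height by force: a first gentle press to 10 mm nominal depth.

Emit:
apply_moves:
  series:
    - [0, -0.002, -0.012, 0, 0, 0]
    - [0, -0.002, -0.02, 0, 0, 0]
    - [0, -0.002, -0.026, 0, 0, 0]
    - [0, -0.002, -0.03, 0, 0, 0]
    - [0, -0.002, -0.034, 0, 0, 0]
    - [0, -0.002, -0.036, 0, 0, 0]
    - [0, -0.002, -0.036, 0, 0, 0]
    - [0, -0.002, -0.036, 0, 0, 0]

```text
time: 3.3
eef_pos: [0.4939, 0.079, 0.1056]
tcp_rot: [-0.013, 1.0, 0.0, 0.0]
contact_force: [0.3, -0.2, -0.3]
opening: -0.0
finger_force: 0.0
```

Run:
```python
from h import *
for i in range(3):
    s=snap('side','side2.png'); st=ctrl.get_state(); print(st['time'],st['eef_pos'],st['contact_force'])
cv2.imwrite('pics/c3.png',cv2.resize(s[120:240,240:340,::-1],None,fx=5,fy=5,interpolation=2))
```

```text
3.35 [0.49388406 0.07898367 0.10563793] [-0.4062657  -0.42878666  0.08739986]
3.4 [0.4938786  0.07899497 0.10561536] [-0.85146868 -0.0669485   0.36119357]
3.45 [0.4938618  0.07898506 0.10559643] [0.08917811 0.13438008 0.55141982]
```

View pics/c3.png

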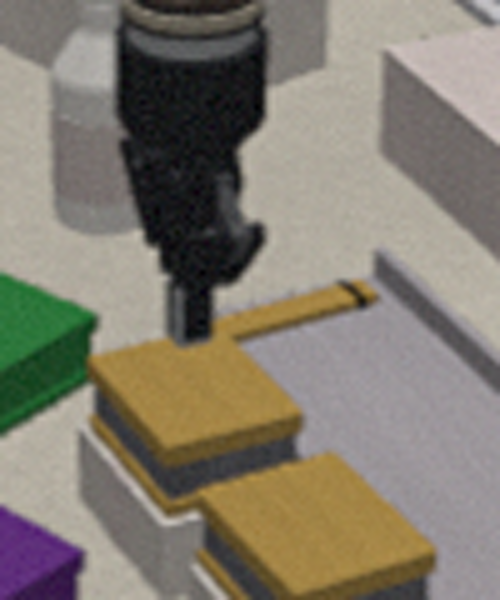

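The fingertips, at about pixel (278,188), are still above the plate centre at about (277,196), and there is no force yet. I'm going lower in small steps.

Emit:
apply_moves:
  series:
    - [0, 0.001, -0.005, 0, 0, 0]
    - [0, 0.001, -0.01, 0, 0, 0]
    - [0, 0.001, -0.014, 0, 0, 0]
    - [0, 0.001, -0.014, 0, 0, 0]
    - [0, 0.001, -0.014, 0, 0, 0]

```text
time: 4.08
eef_pos: [0.4938, 0.0798, 0.0942]
tcp_rot: [-0.013, 1.0, -0.0, 0.0]
contact_force: [0.5, -0.1, 0.8]
opening: 0.004
finger_force: 0.0
```

Run:
```python
from h import *
for i in range(3):
    s=snap('side','side3.png'); st=ctrl.get_state(); print(st['time'],st['eef_pos'],st['contact_force'])
```

```text
4.125 [0.4938619  0.0797668  0.09433207] [ 0.1903314  -0.08594786 -1.18220934]
4.175 [0.49387856 0.07976752 0.09438464] [-0.47230686 -0.78651985 -0.78450592]
4.225 [0.49387334 0.07977874 0.094387  ] [-0.96291912  0.6470268  -0.02086375]
```

Emit:
apply_moves:
  series:
    - [0, 0, -0.005, 0, 0, 0]
    - [0, 0, -0.01, 0, 0, 0]
    - [0, 0, -0.01, 0, 0, 0]
    - [0, 0, -0.01, 0, 0, 0]

```text
time: 4.72
eef_pos: [0.4937, 0.0798, 0.0861]
tcp_rot: [-0.013, 1.0, 0.0, -0.0]
contact_force: [-0.4, 0.1, 0.5]
opening: -0.002
finger_force: 0.0
```

Run:
```python
from h import *
F=[]
for i in range(4):
    s=snap('side','side4.png'); st=ctrl.get_state(); F.append(st['contact_force'])
print(st['eef_pos'],np.mean(F,0))
cv2.imwrite('pics/c4.png',cv2.resize(s[120:240,240:340,::-1],None,fx=5,fy=5,interpolation=2))
```

```text
[0.49384904 0.07978832 0.08636261] [-0.03906694 -0.2965842  -0.27864715]
```

View pics/c4.png

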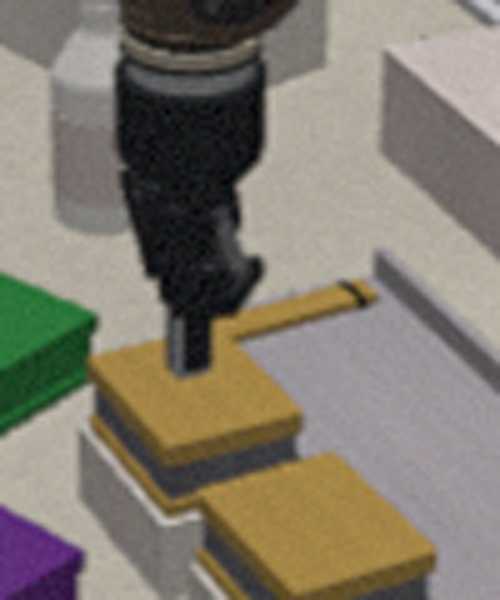

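The tip now sits at crop (190,373), about 1–2 px above the plate centre, so contact is a few mm away. I'm continuing in fine steps.

Emit:
apply_moves:
  series:
    - [0, 0, -0.0025, 0, 0, 0]
    - [0, 0, -0.005, 0, 0, 0]
    - [0, 0, -0.005, 0, 0, 0]
    - [0, 0, -0.005, 0, 0, 0]

```text
time: 5.42
eef_pos: [0.4937, 0.0798, 0.0822]
tcp_rot: [-0.013, 1.0, 0.0, -0.0]
contact_force: [0.1, -0.0, -0.1]
opening: -0.0
finger_force: 0.0
```

```bash
cat > f.py <<'E'
from h import *
F=[]
for i in range(6):
    ctrl.read_camera('top'); st=ctrl.get_state(); F.append(st['contact_force'])
print(st['time'],st['eef_pos'].round(4),np.mean(F,0).round(2))
E
python3 f.py
```

```text
5.725 [0.4938 0.0798 0.0823] [ 0.28 -0.05  0.07]
```

Emit:
apply_moves:
  series:
    - [0, 0, -0.0025, 0, 0, 0]
    - [0, 0, -0.005, 0, 0, 0]
    - [0, 0, -0.005, 0, 0, 0]
    - [0, 0, -0.005, 0, 0, 0]

```text
time: 6.22
eef_pos: [0.4938, 0.0798, 0.0783]
tcp_rot: [-0.013, 1.0, -0.0, -0.0]
contact_force: [0.7, -0.0, 2.0]
opening: -0.001
finger_force: 0.5
```

```bash
python3 f.py
```

```text
6.525 [0.4937 0.0798 0.0783] [-0.59  0.19  1.2 ]
```

Emit:
apply_moves:
  series:
    - [0, 0, -0.0025, 0, 0, 0]
    - [0, 0, -0.005, 0, 0, 0]
    - [0, 0, -0.005, 0, 0, 0]
    - [0, 0, -0.005, 0, 0, 0]

```text
time: 7.02
eef_pos: [0.4938, 0.0798, 0.0745]
tcp_rot: [-0.013, 1.0, -0.0, 0.0]
contact_force: [-1.2, 0.0, 4.3]
opening: -0.003
finger_force: 2.0
```

```bash
python3 f.py
```

```text
7.325 [0.4939 0.0798 0.0743] [-1.77 -0.01  4.28]
```

The stiffness is about 0.8 N/mm, so P1 is firm, with contact at TCP z ≈ 0.0797. I'll finish the press to 12 mm (z ≈ 0.0677) and then lift.

Emit:
apply_moves:
  series:
    - [0, 0, -0.003, 0, 0, 0]
    - [0, 0, -0.006, 0, 0, 0]
    - [0, 0, -0.008, 0, 0, 0]
    - [0, 0, -0.008, 0, 0, 0]
    - [0, 0, -0.008, 0, 0, 0]

```text
time: 7.95
eef_pos: [0.4939, 0.0798, 0.0686]
tcp_rot: [-0.013, 1.0, -0.0, -0.0]
contact_force: [-3.9, -0.4, 8.3]
opening: 0.001
finger_force: 4.4
```

```bash
python3 f.py
```

```text
8.25 [0.4939 0.0798 0.0686] [-3.31  0.53  8.78]
```

Emit:
apply_moves:
  series:
    - [0, 0, -0.0014, 0, 0, 0]
    - [0, 0, -0.0014, 0, 0, 0]
    - [0, 0, -0.0014, 0, 0, 0]

```text
time: 8.62
eef_pos: [0.4939, 0.0798, 0.0676]
tcp_rot: [-0.013, 1.0, -0.0, -0.0]
contact_force: [-3.6, 0.2, 10.0]
opening: -0.004
finger_force: 4.8
```

Emit:
apply_moves:
  series:
    - [0, 0, 0.01, 0, 0, 0]
    - [0, 0, 0.02, 0, 0, 0]
    - [0, 0, 0.04, 0, 0, 0]
    - [0, 0, 0.048, 0, 0, 0]
    - [0, 0, 0.048, 0, 0, 0]
    - [0.005, -0.08, 0.048, 0, 0, 0]
    - [0.005, -0.1725, 0.048, 0, 0, 0]
    - [0.005, -0.1725, 0.048, 0, 0, 0]
    - [0.005, -0.1725, 0.048, 0, 0, 0]
    - [0.005, -0.1725, 0.048, 0, 0, 0]
    - [0.005, -0.1725, 0.048, 0, 0, 0]

```text
time: 10.0
eef_pos: [0.4976, -0.0569, 0.1049]
tcp_rot: [-0.014, 1.0, 0.0, -0.0]
contact_force: [0.1, -0.3, 0.5]
opening: -0.0
finger_force: 0.0
```

```bash
python3 f.py
python3 - <<'E'
from h import *
for f in('side1.png',None):
    im=cv2.imread('pics/'+f) if f else snap('side','side5.png')[:,:,::-1]
    m=cv2.inRange(cv2.cvtColor(im.copy(),cv2.COLOR_BGR2HSV),(15,120,120),(35,255,255)); n,l,s,c=cv2.connectedComponentsWithStats(m)
    print([(s[i].tolist(),c[i].round(1)) for i in range(1,n) if s[i,4]>250])
E
```

```text
10.3 [ 0.4978 -0.0578  0.1051] [-0.39  0.31  0.03]
[([375, 170, 105, 80, 2312], array([426.6, 209.4])), ([258, 177, 53, 33, 694], array([280.9, 194.8])), ([275, 211, 52, 28, 750], array([302.2, 224.3])), ([280, 230, 79, 45, 1023], array([330.5, 257.1])), ([261, 323, 42, 20, 304], array([281.7, 332.9]))]
[([375, 170, 105, 80, 2391], array([426.7, 209.5])), ([258, 182, 39, 28, 609], array([278.3, 196.5])), ([259, 204, 68, 35, 752], array([300.6, 224.4])), ([280, 230, 79, 45, 1053], array([330.1, 257. ])), ([261, 324, 42, 20, 312], array([281.9, 333. ]))]
```

P1 is firm: 10.0 N at 12 mm, and it sprang back. Now P2, stopping midway to check.

Emit:
apply_moves:
  series:
    - [0, 0, -0.012, 0, 0, 0]
    - [0, 0, -0.024, 0, 0, 0]
    - [0, 0, -0.032, 0, 0, 0]
    - [0, 0, -0.037, 0, 0, 0]
    - [0, 0, -0.039, 0, 0, 0]
    - [0, 0, -0.039, 0, 0, 0]
    - [0, 0, -0.039, 0, 0, 0]

```text
time: 11.22
eef_pos: [0.4978, -0.0582, 0.0743]
tcp_rot: [-0.013, 1.0, -0.0, 0.0]
contact_force: [-2.9, 0.3, 5.0]
opening: -0.001
finger_force: 2.1
```

```bash
python3 f.py
```

```text
11.525 [ 0.4978 -0.0582  0.0741] [-3.16  0.66  4.43]
```

P2 shows the same stiffness, so it is firm too. I'll finish its press to z ≈ 0.0677, then lift and go to P3.

Emit:
apply_moves:
  series:
    - [0, 0, -0.004, 0, 0, 0]
    - [0, 0, -0.008, 0, 0, 0]
    - [0, 0, -0.0085, 0, 0, 0]
    - [0, 0, -0.0085, 0, 0, 0]
    - [0, 0, -0.0085, 0, 0, 0]

```text
time: 12.15
eef_pos: [0.4981, -0.0583, 0.0681]
tcp_rot: [-0.013, 1.0, -0.0, 0.0]
contact_force: [-3.8, 2.0, 8.7]
opening: -0.003
finger_force: 4.6
```

```bash
python3 f.py
```

```text
12.45 [ 0.4981 -0.0583  0.0681] [-4.8  1.2  9.5]
```

P2 is firm: 9.5 N at about 11.7 mm. Going to P3.

Emit:
apply_moves:
  series:
    - [0, 0, 0.01, 0, 0, 0]
    - [0, 0, 0.02, 0, 0, 0]
    - [0, 0, 0.04, 0, 0, 0]
    - [0, 0, 0.048, 0, 0, 0]
    - [0, 0, 0.048, 0, 0, 0]
    - [0.006, -0.08, 0.048, 0, 0, 0]
    - [0.006, -0.181, 0.048, 0, 0, 0]
    - [0.006, -0.181, 0.048, 0, 0, 0]
    - [0.006, -0.181, 0.048, 0, 0, 0]
    - [0.006, -0.181, 0.048, 0, 0, 0]
    - [0.006, -0.181, 0.036, 0, 0, 0]
    - [0.006, -0.181, 0.024, 0, 0, 0]
    - [0.006, -0.181, 0.016, 0, 0, 0]
    - [0.006, -0.181, 0.011, 0, 0, 0]
    - [0.006, -0.181, 0.009, 0, 0, 0]
    - [0.006, -0.181, 0.009, 0, 0, 0]
    - [0.006, -0.181, 0.009, 0, 0, 0]

```text
time: 14.58
eef_pos: [0.5027, -0.2032, 0.0746]
tcp_rot: [-0.013, 1.0, -0.0, 0.0]
contact_force: [-0.1, 1.0, 2.1]
opening: 0.003
finger_force: 0.8
```

```bash
python3 f.py
```

```text
14.875 [ 0.5027 -0.2032  0.0745] [-0.35  1.07  1.72]
```

P3 is soft, at about 0.3 N/mm. I'll complete its press.

Emit:
apply_moves:
  series:
    - [0, 0, -0.004, 0, 0, 0]
    - [0, 0, -0.008, 0, 0, 0]
    - [0, 0, -0.0083, 0, 0, 0]
    - [0, 0, -0.0083, 0, 0, 0]
    - [0, 0, -0.0083, 0, 0, 0]

```text
time: 15.5
eef_pos: [0.5028, -0.2032, 0.0679]
tcp_rot: [-0.013, 1.0, -0.0, 0.0]
contact_force: [0.0, 0.9, 3.8]
opening: -0.002
finger_force: 1.6
```

```bash
python3 f.py
```

```text
15.8 [ 0.5028 -0.2033  0.0679] [ 0.73 -0.31  3.24]
```

P3 is the soft pad: 3.2 N at about 11.8 mm. Real contact came with the TCP at 0.0797, so the fingertips sit about 35 mm higher relative to the TCP than stated. The gripper body is therefore closer to the plate than the stated length suggests. I'll push at tip height ≈ 0.070 to keep it clear. First I lift and retreat behind the pad.

Emit:
apply_moves:
  series:
    - [0, 0, 0.01, 0, 0, 0]
    - [0, 0, 0.02, 0, 0, 0]
    - [0, 0, 0.04, 0, 0, 0]
    - [0, 0, 0.06, 0, 0, 0]
    - [-0.04, 0, 0.06, 0, 0, 0]
    - [-0.09, 0, 0.06, 0, 0, 0]
    - [-0.09, 0, 0.06, 0, 0, 0]
    - [-0.09, 0, 0.06, 0, 0, 0]
    - [-0.09, 0, 0.06, 0, 0, 0]
    - [-0.09, 0, 0.06, 0, 0, 0]

```text
time: 17.05
eef_pos: [0.4312, -0.2032, 0.1159]
tcp_rot: [-0.013, 1.0, -0.0, 0.0]
contact_force: [-0.4, 0.4, 0.8]
opening: 0.001
finger_force: 0.0
```

Emit:
apply_moves:
  series:
    - [0, 0, 0, 0, 0, 0]
    - [0, 0, -0.02, 0, 0, 0]
    - [0, 0, -0.04, 0, 0, 0]
    - [0, 0, -0.06, 0, 0, 0]
    - [0, 0, -0.074, 0, 0, 0]
    - [0, 0, -0.077, 0, 0, 0]
    - [0, 0, -0.077, 0, 0, 0]
    - [0, 0, -0.077, 0, 0, 0]
  jaw: 0.35

```text
time: 18.05
eef_pos: [0.431, -0.2034, 0.0547]
tcp_rot: [-0.013, 1.0, -0.0, 0.001]
contact_force: [0.0, 0.3, -0.7]
opening: 0.351
finger_force: 0.0
```

```bash
python3 f.py
python3 - <<'E'
from h import *
s=snap('side','side6.png');t=snap('top','top6.png')
a=cv2.resize(s[170:310,240:380,::-1],(560,560),interpolation=2); cv2.imwrite('pics/c6.png',a)
E
```

```text
18.35 [ 0.4307 -0.2031  0.0543] [-0.27  0.28 -0.11]
```

View pics/c6.png

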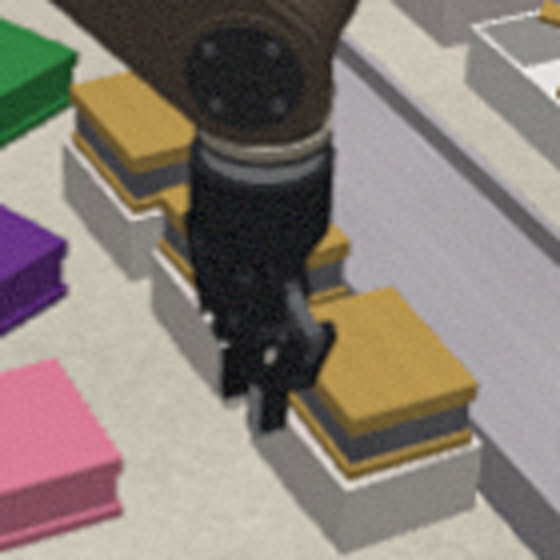

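Run:
```python
from h import *
for y in(-.225,-.235): print(y,proj('side',[[.431,y,z] for z in(.06,.07,.08,.09)]).round(1).tolist())
```

```text
-0.225 [[306.5, 282.5], [306.7, 279.0], [306.8, 275.5], [307.0, 271.9]]
-0.235 [[308.5, 285.2], [308.7, 281.7], [308.9, 278.2], [309.1, 274.7]]
```

The near fingertip is at crop (268,430), which is z ≈ 0.075, level with the pad's upper part and clear of the carton. The picture also shows the soft pad undisturbed on its carton. I'm pushing half way now.

Emit:
apply_moves:
  series:
    - [0.01, 0, 0, 0, 0, 0]
    - [0.02, 0, 0, 0, 0, 0]
    - [0.028, 0, 0, 0, 0, 0]
    - [0.036, 0, 0, 0, 0, 0]
    - [0.044, 0, 0, 0, 0, 0]
    - [0.052, 0, 0, 0, 0, 0]
    - [0.06, 0, 0, 0, 0, 0]
    - [0.068, 0, 0, 0, 0, 0]

```text
time: 19.45
eef_pos: [0.4853, -0.203, 0.054]
tcp_rot: [-0.013, 1.0, 0.0, -0.0]
contact_force: [-1.3, 0.6, 0.2]
opening: 0.352
finger_force: 0.4
```

```bash
cat > g.py <<'E'
from h import *
import sys
st=ctrl.get_state(); print(st['time'],st['eef_pos'].round(4),st['contact_force'].round(2))
for n in('top','side'):
    im=snap(n,n+sys.argv[1]+'.png')[:,:,::-1].copy()
    m=cv2.inRange(cv2.cvtColor(im,cv2.COLOR_BGR2HSV),(15,120,90 if n=='top' else 120),(35,255,255)); k,l,s,c=cv2.connectedComponentsWithStats(m)
    for i in range(1,k):
        if s[i,4]>200 and c[i][1]>120 and c[i][0]<375:
            q=np.argwhere(l==i)[:,::-1]; r=cv2.minAreaRect((to_plane(n,q,.096)[:,:2]*1000).astype(np.float32))
            print(n,s[i],c[i].round(1),[np.round(v,1) for v in r])
E
python3 g.py 7
```

```text
19.45 [ 0.4853 -0.203   0.054 ] [-1.34  0.63  0.22]
top [286 181  36  32 964] [303.7 196.5] [array([498.3, -58.4]), array([82.7, 97.5]), np.float64(4.0)]
top [239 184  35  30 955] [255.7 198.9] [array([494.2,  79.8]), array([82.7, 96.4]), np.float64(2.0)]
side [258 181  42  29 659] [279.2 195.9] [array([516.7,  79.5]), array([123.9, 106.1]), np.float64(2.5)]
side [259 204  52  35 595] [295.9 223.1] [array([485.9, -18.8]), array([ 94.8, 183.6]), np.float64(16.2)]
side [335 238  37  33 578] [351.8 256.9] [array([ 534.5, -209. ]), array([77.7, 98.8]), np.float64(2.1)]
side [261 323  42  21 319] [282.  333.1] [array([ 303.6, -373.8]), array([19.3, 81.8]), np.float64(39.7)]
```

The pad is sliding square. I'm continuing to TCP x ≈ 0.562.

Emit:
apply_moves:
  series:
    - [0.01, 0, 0, 0, 0, 0]
    - [0.02, 0, 0, 0, 0, 0]
    - [0.028, 0, 0, 0, 0, 0]
    - [0.036, 0, 0, 0, 0, 0]
    - [0.044, 0, 0, 0, 0, 0]
    - [0.052, 0, 0, 0, 0, 0]
    - [0.06, 0, 0, 0, 0, 0]
    - [0.068, 0, -0.002, 0, 0, 0]
    - [0.076, 0, -0.002, 0, 0, 0]
    - [0.084, 0, -0.002, 0, 0, 0]
    - [0.09, 0, -0.002, 0, 0, 0]
    - [0.095, 0, -0.002, 0, 0, 0]
    - [0.095, 0, -0.002, 0, 0, 0]

```text
time: 21.18
eef_pos: [0.5613, -0.2031, 0.0526]
tcp_rot: [-0.013, 1.0, -0.0, 0.0]
contact_force: [0.4, -0.1, -0.5]
opening: 0.348
finger_force: 0.0
```

```bash
python3 g.py 8
```

```text
21.175 [ 0.5613 -0.2031  0.0526] [ 0.36 -0.13 -0.51]
top [286 181  36  32 914] [302.9 196.1] [array([498.3, -58.9]), array([82.7, 98.3]), np.float64(4.1)]
top [239 184  35  30 954] [255.6 198.9] [array([494.2,  79.8]), array([82.7, 96.4]), np.float64(2.0)]
side [258 177  53  33 708] [280.9 194.8] [array([536.,  80.]), array([167.3, 104.4]), np.float64(5.5)]
side [259 203  68  36 797] [300.6 223.8] [array([485.9, -22.1]), array([ 97.7, 183.8]), np.float64(4.0)]
side [261 323  42  21 315] [281.9 333.1] [array([ 303.6, -373.7]), array([19.1, 81.6]), np.float64(39.7)]
```

Emit:
apply_moves:
  series:
    - [-0.02, 0, 0, 0, 0, 0]
    - [-0.04, 0, 0, 0, 0, 0]
    - [-0.06, 0, 0, 0, 0, 0]
    - [-0.06, 0, 0.03, 0, 0, 0]
    - [-0.06, 0, 0.1, 0, 0, 0]
    - [-0.06, 0, 0.18, 0, 0, 0]
    - [-0.06, 0, 0.2, 0, 0, 0]
    - [-0.06, 0.1, 0.2, 0, 0, 0]
    - [-0.06, 0.2, 0.2, 0, 0, 0]
    - [-0.06, 0.3, 0.2, 0, 0, 0]
    - [-0.06, 0.4, 0.2, 0, 0, 0]
    - [-0.06, 0.5, 0.2, 0, 0, 0]
    - [-0.06, 0.58, 0.2, 0, 0, 0]
    - [-0.06, 0.58, 0.2, 0, 0, 0]
    - [-0.06, 0.58, 0.2, 0, 0, 0]

```text
time: 23.15
eef_pos: [0.5111, 0.2633, 0.211]
tcp_rot: [-0.014, 1.0, -0.0, -0.001]
contact_force: [-0.4, -0.6, -0.4]
opening: 0.352
finger_force: 0.0
```

```bash
python3 g.py 9
python3 - <<'E'
import cv2,numpy as np
a=cv2.imread('pics/top9.png')[120:230,190:410]; b=cv2.imread('pics/side9.png')[160:325,230:450]
cv2.imwrite('pics/c9.png',np.vstack([cv2.resize(a,(440,220),interpolation=2),cv2.resize(b,(440,330),interpolation=2)]))
E
```

```text
23.15 [0.5111 0.2633 0.211 ] [-0.37 -0.62 -0.39]
top [334 144  36  30 953] [351.6 158.3] [array([ 607.2, -200.9]), array([ 83.7, 100.3]), np.float64(1.5)]
top [286 181  36  32 964] [303.7 196.5] [array([498.3, -58.4]), array([82.7, 97.5]), np.float64(4.0)]
top [239 184  35  30 956] [255.6 198.9] [array([494.2,  79.8]), array([82.7, 96.4]), np.float64(2.0)]
side [258 177  53  33 688] [281.  194.7] [array([536.8,  80.7]), array([164.5, 103.1]), np.float64(5.5)]
side [275 211  52  28 743] [302.5 224.2] [array([491.7, -63.2]), array([90.5, 99.5]), np.float64(3.1)]
side [349 232  50  32 861] [373.8 247. ] [array([ 609.2, -211.1]), array([79.6, 98.1]), np.float64(1.8)]
side [261 323  42  20 304] [281.9 332.9] [array([ 303.7, -373. ]), array([18.6, 80.7]), np.float64(39.5)]
```

View pics/c9.png

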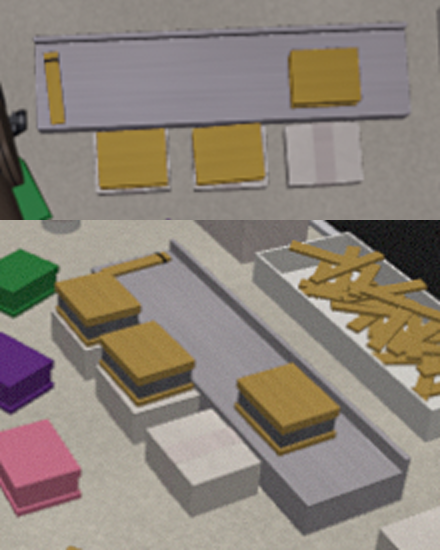

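The last picture shows the soft pad lying wholly on the shelf (top crop (325,77)), about 20 mm in from the near edge and clear of the lip. The firm pads, cartons and sticks have not moved, and the arm is clear.

```bash
python3 -c "
from plant import ctrl
print(ctrl.sign_off())"
```

```text
the job is handed in; nothing more can be done
None
```

I squeeze-tested all three pads from left to right. The two left pads were firm (about 10 N at 12 mm) and the right one was soft (about 3.2 N). I slid the soft pad wholly onto the reject shelf, left the other pads and cartons in place, and handed the job in at about 23 s.

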